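# Open a dispenser whose thread hand is unknown

### The job

The steel dispenser is empty and has to be opened for refilling. Pull its locking pin out of the socket and set it down on the bamboo coaster, then unscrew the pump top: nobody remembers whether its thread is right- or left-handed, so if it will not give one way, turn it the other. Lift the pump out until its tube is clear of the neck and finish while still holding it there, upright, in the gripper; leave the brush, the sugar bowl and the whisk where they are.

Things in the scene. Friction and masses are not known exactly. Their poses are not given: they have to be found in the camera images.
- dispenser: stainless dispenser screwed to the sill, cannot move. Origin: centre of its underside on the sill, z up. Round body 64 mm across on a foot disc of 84 mm, shoulder at z = 100 mm, neck (27 mm outside, 20 mm bore) up to z = 118 mm. On its -x side a socket block (24 x 23 mm), centred at x = -42 mm, top at z = 104 mm, holds the upright locking pin
- socket_mouth (a point): mouth of the pin socket: a 14 x 14 mm hole, 20 mm deep, straight down; a sprung ball in its outer wall snaps into the pin's groove, so the pin comes out straight up against about 5 to 10 N over the first 6 mm, then freely
- neck_top (a point): centre of the dispenser's neck rim, 118 mm above the sill; frame turned as the dispenser
- pin: loose steel locking pin, 50 g, 56 mm long. Origin: centre of its lower tip; z along it, towards the head. Round shank 12 mm across with a groove, 32 mm long, then a block head 16 mm (pin x) x 22 mm (pin y) x 24 mm high. Seated, its tip is 84 mm above the sill. Its shank stands between the prongs of the pump's fork, so the pump cannot turn until it is out. It can stand on its flat tip (10 mm)
- pin_grip (a point): point to grip the pin: in the head, 47 mm above the tip; close the fingers along pin y (22 mm)
- pin_mid (a point): point on the pin's axis 28 mm from the tip, half its length
- pump: loose bright metal pump top, 160 g, one rigid piece. Origin: centre of the collar's lower rim, 102 mm above the sill when seated; z up; x starts along the dispenser's x. Collar 49 mm across, 20 mm high; on its -x side a two-pronged fork reaches 50 mm from the axis, 5 to 12 mm above the origin. A flat-sided press head, 40 mm (x) x 28 mm (y), is 26 to 54 mm above it; its spout reaches 53 mm to +x
- pump_grip (a point): point to grip the pump: in the press head, on the axis, 44 mm above the pump's origin; close the fingers along pump y (28 mm). The coarse thread may be right- or left-handed (not to be seen): the wrong way it turns about 0.1 rad to a hard stop; the other way it turns lightly without rising, and between 0.85 and 2 rad it lifts straight off. Before that it has 2 mm of play upward
- tube_end (a point): lower end of the pump's tube, on its axis, 46 mm below the pump's origin
- coaster: round bamboo coaster, 110 mm in diameter, stays put. Origin: centre of its underside on the sill; its top is 6 mm high, with a rim 4 mm wide and 3 mm higher
- brush: grey plastic nail brush, 90 x 36 x 30 mm, lying bristles down; origin: centre of its underside. Leave alone
- sugar_bowl: white ceramic sugar bowl with its lid (one piece), 90 mm in diameter, 98 mm high; origin: centre of its underside. Leave alone
- whisk: small steel whisk lying flat, 200 mm long along its x, loops 40 mm wide, 20 mm high; origin: under its middle. Leave alone
Things that resemble listed ones, but are neither listed nor needed, are in the scene too. Of the things like the pump, leave any that is green; of the rest the larger one is meant.

How it is judged:
By the outcome, as a careful person would: the job done as asked, in the order asked, and still so for the second after the job is handed in, while the arm keeps its last pose, push and grip.
It also fails if it takes over 54 s, if anything falls off the work surface, if the arm or the gripper's body presses on something with over 40 N, if the wrist force passes 120 N, or if a joint passes its speed limit or range.

### The arm

A 7-joint arm with a two-finger parallel gripper is mounted at the origin on the work surface. World frame = base frame: x ahead of the robot, y to its left, z up, the work surface at z = 0. Lengths are in m, angles in rad, forces in N, time in s.
With the tool pointing down it reaches from about 0.4 to 0.85 m from the base axis. Payload 4.5 kg.
Tool frame: the origin (TCP) lies where the fingers leave the gripper's body, on its centre line; the fingertips stand 64 mm ahead of it and the grasp point (between the pads) lies 45 mm ahead of it; z points along the fingers, y is the line along which they close (so a half turn about z gives the same grasp; the last joint's range is limited). The gripper opens to 88 mm and grips with 3 to 60 N. Pads are 18 mm wide; open, the fingers measure 123 mm over their backs; the gripper's body (75 mm by 187 mm) begins 45 mm behind the grasp point.
Start: joints at [-1.185, 0.689, -0.195, 1.565, 0.157, 0.902, -0.215], TCP at [0.215, 0.587, 0.303] pointing down, gripper open.
Joint ranges: [-3.01, 3.01], [-0.46, 2.08], [-1.47, 1.51], [0.13, 2.56], [-1, 4.14], [0.04, 2.09], [-2.66, 2.66]. Speed limits (rad/s): [2.57, 2.57, 3.14, 3.14, 3.14, 3.14, 3.14].

### API

Orientations are given as a unit quaternion [x, y, z, w].
In Python, from plant import r gives the robot as it stands.
- The arm moves only by the tool play_rows, never from a script. Its arguments are lists of equal length, an entry for each row: "translation": the shift along the tool's x, y, z in m, a list of three; "delta_rot": the turn, a rotation vector about the tool's x, y, z in degrees, a list of three; "grip": the opening, from -1 (shut) to 1 (fully open). In form: {"translation": [[x, y, z], ...], "delta_rot": [[rx, ry, rz], ...], "grip": [grip, ...]}. A call has 1 to 20 rows; each row shifts and turns the commanded pose from where the row before left it, along the tool's axes as they then stand; what a row does not reach is not made up. A row lasts 1/8 s, in which the tool goes at most 62.5 mm and 10.7 degrees, less where a joint would pass 70% of its speed; a pose out of reach is approached as far as the arm can. A call with a gripper value outside its range is refused whole. The fingers move at their own pace and stop on an object; "squeeze" is the grip in N (left out, the last holds). Time passes only in rows, so rows that do not move let the fingers close. It gives the time, the measured TCP pose, the force, the opening and the grip force at its end, in the units of the state.
- r.get_state(): the state, without advancing time (a new reading comes with each control period).
- r.snapshot(name): name is "scene" or "top" or "wrist"; returns the picture (480x640x3 uint8, blue, green, red); there is no depth.
- r.get_calibration(name): a dict with "intrinsics" (3x3 intrinsics, pixels), "eye" and "rotation" of the camera in the world. Camera axes: x right, y up, looking along -z (the intrinsics and any distortion apply to the point x, -y, -z); pixel columns grow to the right and rows downward; lengths in m; the calibration is good to about 2 mm. The wrist camera is an equidistant fisheye: a pixel r from the principal point sees the ray r / f radians off the axis. A picture is of the moment at which its call begins: read the wrist's pose just before it. get_calibration takes no time and is no camera call; for the wrist camera it gives the pose at the moment of the call.
- r.finish_job(): hands the job in; it is judged then, once.
Trained networks look in the newest picture that a camera, given by its name, has taken for a name from the list of things; names that differ only in an ending like _2 or _b are one class to them, and where a whole thing is asked for, a point or a joint stands for the part that bears it (a point fixed in the world has none). Each returns a list of dicts, best first, with "confidence" (0 to 1); they miss things now and then, are a little off and sometimes report something else, mostly with a low value. They report only what shows in the picture. A call takes as long as a camera call. They do not tell look-alikes from the thing itself.
- r.look_for(camera, target): "point" ([x, y, z] in m, in world coordinates, good to about 4 mm: the middle of the surface that is visible of it).
- r.silhouettes(camera, target): "pixels" (480x640 bool, what is visible of it).
The state is a dict: "clock": time; "q": joint angles; "qd": joint speeds; "joint_torque": joint torques, N m; "tool_pos": TCP position; "eef_rot": TCP orientation; "contact_force": force on the tool from outside, world axes, zero at the start; "moment": the same for the moment, N m; "opening": opening from 0.0 (shut) to 1.0 (fully open); "finger_force": force on a finger pad.
Only numpy, scipy, OpenCV 4.12 (cv2) and the standard library are available. Lean on these libraries where they do the work, as an engineer would, in place of code of your own. Each camera call takes 0.05 s, during which the arm holds its last target. There are 200 camera calls.

## Working session

There is one attempt and no reset: what is moved stays moved. The work goes in short steps, Python scripts to look and compute and a tool call to move; the robot and the scene stay as the last step left them, time stands still between calls to the robot, and variables do not carry over. Pictures are saved under pics/ and viewed, at most 10 in all, crops included, and the job is handed in when it is done.

Besides the shell and the picture viewer there is one more tool, called after "Request:" by a JSON object that holds its "method" and its "body". play_rows: Moves the arm, as the interface text tells. Its arguments: {"type":"object","properties":{"translation":{"type":"array","items":{"type":"array","items":{"type":"number"}}},"delta_rot":{"type":"array","items":{"type":"array","items":{"type":"number"}}},"grip":{"type":"array","items":{"type":"number"}},"squeeze":{"type":"number"}},"required":["translation","delta_rot","grip"]}

```bash
mkdir -p pics; ls; python3 - <<'E'
from plant import r
import cv2, numpy as np
s=r.get_state(); print(s['clock'],s['tool_pos'],s['eef_rot'],s['opening'],s['contact_force'])
a=r.snapshot('scene'); cv2.imwrite('pics/scene.png',a)
b=r.snapshot('top'); cv2.imwrite('pics/top.png',b)
for c in('scene','top'):
  print(c,r.get_calibration(c))
  for t in('dispenser','pin','pump','coaster','brush','sugar_bowl','whisk'):
    print(t,[(np.round(d['point'],3).tolist(),round(d['confidence'],2)) for d in r.look_for(c,t)])
E
```

```text
pics
0.0 [0.21522993 0.58620872 0.30191879] [ 1.74942576e-01  9.84578209e-01 -9.14289993e-04 -9.94307620e-05] 1.0023729507302748 [-0.73456578 -0.01504625 -0.65017526]
scene {'intrinsics': array([[553.26680811,   0.        , 318.61108723],
       [  0.        , 553.26680811, 235.79836889],
       [  0.        ,   0.        ,   1.        ]]), 'eye': array([ 1.35817001, -0.01931155,  0.78395934]), 'rotation': array([0.29146052, 0.29838253, 0.64684779, 0.63844073])}
dispenser [([0.582, 0.154, 0.047], 0.91)]
pin []
pump [([0.576, 0.155, 0.139], 0.88), ([0.714, 0.168, 0.02], 0.87), ([0.609, 0.284, 0.027], 0.83)]
coaster [([0.464, -0.188, 0.005], 0.7)]
brush [([0.644, 0.028, 0.032], 0.57)]
sugar_bowl [([0.682, -0.082, 0.071], 0.75)]
whisk [([0.517, -0.396, 0.009], 0.92)]
top {'intrinsics': array([[594.35620172,   0.        , 312.2260955 ],
       [  0.        , 594.35620172, 237.18961838],
       [  0.        ,   0.        ,   1.        ]]), 'eye': array([ 0.39397074, -0.06514551,  1.15644778]), 'rotation': array([ 0.0648019 , -0.04986294, -0.69705805,  0.71233734])}
dispenser [([0.546, 0.134, 0.056], 0.71), ([0.457, -0.186, 0.007], 0.43)]
pin [([0.517, 0.155, 0.141], 0.73)]
pump [([0.702, 0.166, 0.022], 0.88), ([0.56, 0.156, 0.154], 0.73), ([0.592, 0.281, 0.032], 0.73)]
coaster [([0.515, 0.156, 0.14], 0.38)]
brush [([0.631, 0.028, 0.032], 0.59)]
sugar_bowl [([0.654, -0.087, 0.076], 0.72)]
whisk [([0.506, -0.402, 0.01], 0.67)]
```

View pics/scene.png

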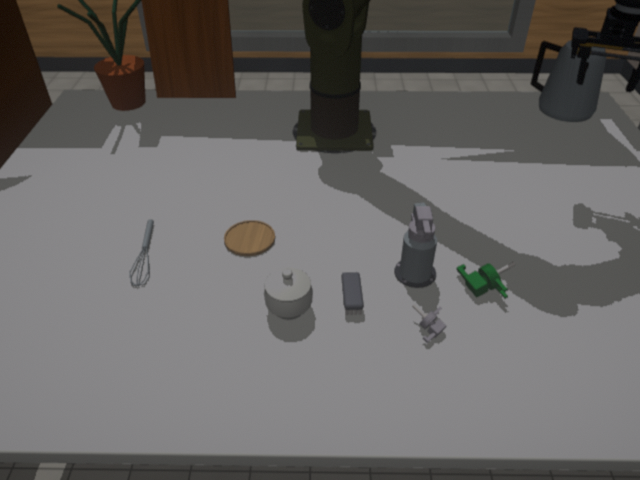

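View pics/top.png

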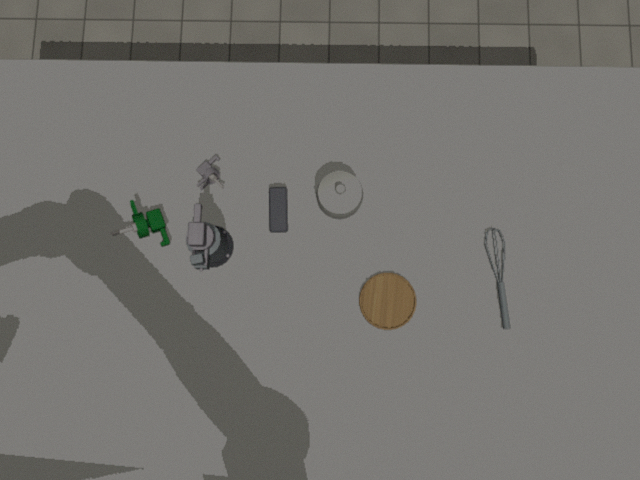

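The pictures show three pump-like things. One is on the dispenser (scene 423,222; top 199,235), a small grey one lies loose (scene 431,323; top 207,168), and a green one lies at (scene 485,279; top 150,222). The pump seated on the dispenser fits: it isn't green, it is the larger of the other two, and the pin locks it. I'll confirm this in a crop.

```bash
cat > h.py <<'E'
from plant import r
import numpy as np, cv2
from scipy.spatial.transform import Rotation as R
def ray(cal,px):
    K=cal['intrinsics']; d=np.array([(px[0]-K[0,2])/K[0,0],(px[1]-K[1,2])/K[1,1]])
    n=np.linalg.norm(d)
    if cal.get('fish'): v=np.array([*(d/n*np.sin(n)),np.cos(n)]) if n>0 else np.array([0,0,1.])
    else: v=np.array([*d,1.])
    return R.from_quat(cal['rotation']).apply(v*[1,-1,-1])
def on_z(cal,px,z):
    v=ray(cal,px); e=np.array(cal['eye']); return (e+v*(z-e[2])/v[2])[:2]
E
python3 - <<'E'
from h import *
a=cv2.imread('pics/top.png')[140:290,110:310]; b=cv2.imread('pics/scene.png')[195:345,370:530]
a=cv2.resize(a,None,fx=4,fy=4,interpolation=3)[:, :800]; cv2.imwrite('pics/ctop.png',a)
im=r.snapshot('top')
for c in('top','scene'):
  r.snapshot(c)
  for t in('pin','pump','dispenser'):
    for d in r.silhouettes(c,t):
      m=d['pixels'].astype('uint8'); ys,xs=np.nonzero(m)
      rc=cv2.minAreaRect(np.c_[xs,ys].astype('float32'))
      print(c,t,round(d['confidence'],2),len(xs),'bbox',xs.min(),xs.max(),ys.min(),ys.max(),'cen',xs.mean().round(1),ys.mean().round(1),rc)
cal=r.get_calibration('wrist');print(cal, r.get_state()['clock'])
E
```

```text
top pin 0.42 157 bbox 190 205 254 265 cen 197.5 259.5 ((197.4038543701172, 259.51922607421875), (10.982503890991211, 14.708710670471191), 78.69007110595703)
top pump 0.81 476 bbox 197 222 156 189 cen 208.8 173.6 ((208.74258422851562, 172.4257354736328), (31.642183303833008, 23.88089370727539), 84.2894058227539)
top pump 0.72 848 bbox 113 169 202 245 cen 148.1 224.0 ((144.27992248535156, 222.88937377929688), (56.6114501953125, 35.384647369384766), 12.652557373046875)
top pump 0.55 817 bbox 186 214 204 264 cen 199.6 232.7 ((199.63658142089844, 234.6292724609375), (58.668148040771484, 27.44831085205078), 65.224853515625)
top dispenser 0.79 880 bbox 188 233 222 270 cen 217.3 248.9 ((210.5809326171875, 249.47398376464844), (40.86922073364258, 48.247440338134766), 35.311214447021484)
scene pin 0.61 52 bbox 413 424 202 210 cen 418.0 204.8 ((417.6999816894531, 204.8999786376953), (5.813776969909668, 12.969194412231445), 63.43495178222656)
scene pump 0.96 775 bbox 408 434 206 242 cen 421.6 224.7 ((421.0, 224.0), (36.0, 26.0), 90.0)
scene pump 0.83 1081 bbox 457 514 262 297 cen 483.9 279.2 ((486.07586669921875, 280.3969421386719), (34.77219772338867, 57.19426345825195), 87.70938873291016)
scene pump 0.79 549 bbox 414 445 307 342 cen 431.0 323.5 ((431.1859436035156, 321.49456787109375), (37.21247482299805, 25.2395076751709), 74.2913589477539)
scene dispenser 0.78 1635 bbox 394 435 232 287 cen 416.1 262.9 ((416.6304931640625, 260.6431884765625), (41.76312255859375, 52.8410530090332), 9.7824068069458)
{'intrinsics': array([[371.64829954,   0.        , 323.30177771],
       [  0.        , 371.64829954, 240.61544136],
       [  0.        ,   0.        ,   1.        ]]), 'eye': array([0.13583763, 0.61538792, 0.3851527 ]), 'rotation': array([-0.13492399, -0.09368933,  0.56471394,  0.80877438])} 1.25
```

View pics/ctop.png

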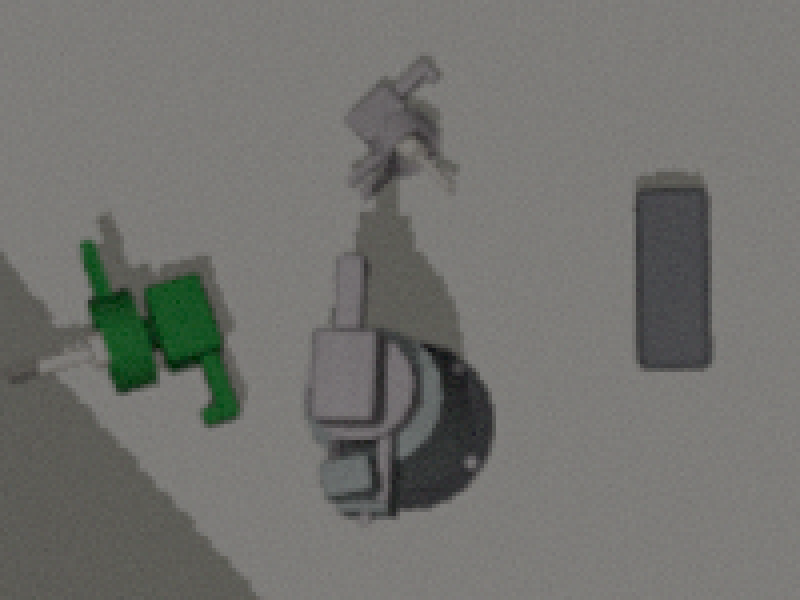

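The crop confirms it: the silver pump sits on the dispenser with its press head at about (197,234), and the pin head at (197,259) is in the fork. The loose silver one is smaller and the other is green. Next I'll compute positions and the approach.

```bash
python3 - <<'E'
from h import *
c=r.get_calibration('top')
P=lambda x,y:(110+(x+.5)/4-.5,140+(y+.5)/4-.5)
for n,p,z in(('press',P(346,376),.156),('pin',P(347,475),.140),('spout',P(352,257),.15),('spoutbase',P(350,325),.15),('presscor',P(314,332),.156),('presscor2',P(378,332),.156),('c3',P(314,418),.156),('c4',P(378,420),.156)):
  print(n,on_z(c,p,z).round(4))
print(on_z(c,(387,300),.008))
for d in r.silhouettes('top','coaster'):
  ys,xs=np.nonzero(d['pixels']);print(d['confidence'],len(xs),on_z(c,(xs.mean(),ys.mean()),.007))
s=r.get_state();T=R.from_quat(s['eef_rot']);w=r.get_calibration('wrist')
print('cam in tool',T.inv().apply(w['eye']-s['tool_pos']),(T.inv()*R.from_quat(w['rotation'])).as_matrix().round(3), T.as_matrix().round(3), s['clock'])
print('delta tool to (0.517,.154)',T.inv().apply(np.array([.517,.154,.30])-s['tool_pos']))
E
```

```text
press [0.5598 0.1572]
pin [0.5191 0.1579]
spout [0.6133 0.1588]
spoutbase [0.5832 0.158 ]
presscor [0.5787 0.172 ]
presscor2 [0.5792 0.1444]
c3 [0.5413 0.1699]
c4 [0.541  0.1424]
[ 0.46250215 -0.18503642]
0.65 2632 [ 0.4603988  -0.18574073]
cam in tool [ 0.0845102  -0.000488   -0.08241453] [[-0.     0.946  0.324]
 [ 1.    -0.     0.001]
 [ 0.001  0.324 -0.946]] [[-0.939  0.345  0.   ]
 [ 0.345  0.939  0.   ]
 [ 0.     0.    -1.   ]] 1.3
delta tool to (0.517,.154) [-0.43227709 -0.30231156  0.00272139]
```

Request:
{"method": "play_rows", "body": {"translation": [[0,0,0],[0,0,0],[-0.024,-0.036,0.0025],[-0.024,-0.036,0.0025],[-0.024,-0.036,0.0025],[-0.024,-0.036,0.0025],[-0.024,-0.036,0.0025],[-0.024,-0.036,0.0025],[-0.024,-0.036,0.0025],[-0.024,-0.036,0.0025],[-0.024,-0.036,0.0025],[-0.024,-0.036,0.0025],[-0.024,-0.036,0.0025],[-0.021,-0.033,0.0025],[0,0,0]], "delta_rot": [[0,0,-10.1],[0,0,-10.1],[0,0,0],[0,0,0],[0,0,0],[0,0,0],[0,0,0],[0,0,0],[0,0,0],[0,0,0],[0,0,0],[0,0,0],[0,0,0],[0,0,0],[0,0,0]], "grip": [1,1,1,1,1,1,1,1,1,1,1,1,1,1,1]}}

```text
clock: 3.18
tool_pos: [0.5024, 0.1543, 0.2724]
eef_rot: [0.003, 1.0, -0.001, 0.0]
contact_force: [-0.8, 0.4, -0.0]
opening: 1.001
finger_force: 0.0
```

```bash
python3 - <<'E'
from h import *
w=r.get_calibration('wrist'); im=r.snapshot('wrist'); cv2.imwrite('pics/w1.png',im)
w['fish']=1
for t in('pin','pump','dispenser'):
  print(t,[(np.round(d['point'],3).tolist(),round(d['confidence'],2)) for d in r.look_for('wrist',t)])
  for d in r.silhouettes('wrist',t):
    ys,xs=np.nonzero(d['pixels']);print(round(d['confidence'],2),len(xs),xs.min(),xs.max(),ys.min(),ys.max())
s=r.get_state();print(s['tool_pos'],R.from_quat(s['eef_rot']).as_matrix().round(3),s['q'].round(2) if hasattr(s['q'],'round') else s['q'],s['clock'],w['eye'],w['rotation'])
E
```

```text
pin [([0.512, 0.159, 0.136], 0.73)]
0.63 1213 313 349 252 293
pump [([0.551, 0.159, 0.152], 0.82), ([0.583, 0.287, 0.034], 0.77), ([0.687, 0.186, 0.028], 0.45)]
0.97 4640 298 363 252 377
0.87 1734 409 511 262 318
dispenser [([0.54, 0.157, 0.065], 0.91)]
0.85 3910 288 369 221 316
[0.50013823 0.15923665 0.27287353] [[-1.    -0.003 -0.   ]
 [-0.003  1.     0.001]
 [ 0.     0.001 -1.   ]] [-0.18  0.62 -0.35  1.89  0.32  0.69  0.85] 3.525 [0.4176303  0.15445253 0.35473111] [-0.11764203 -0.11483785  0.69548782  0.69947788]
```

View pics/w1.png

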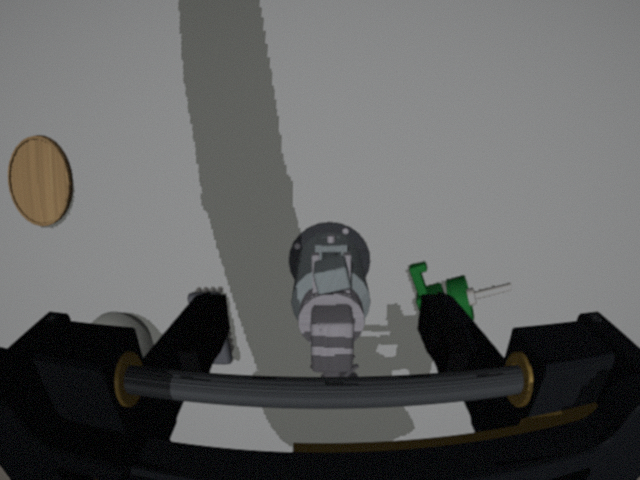

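```bash
python3 - <<'E'
from h import *
im=cv2.imread('pics/w1.png')[215:385,270:390]; im=cv2.convertScaleAbs(im,alpha=1.4)
cv2.imwrite('pics/w1c.png',cv2.resize(im[:,:],None,fx=4.7,fy=3.5,interpolation=3) if 0 else cv2.resize(im,None,fx=3.5,fy=3.5,interpolation=3))
for i in range(6):
  s=r.get_state();print(s['tool_pos'].round(4),s['clock'])
w=r.get_calibration('wrist');print(w['eye'])
E
```

```text
[0.5001 0.1592 0.2729] 3.525
[0.5001 0.1592 0.2729] 3.525
[0.5001 0.1592 0.2729] 3.525
[0.5001 0.1592 0.2729] 3.525
[0.5001 0.1592 0.2729] 3.525
[0.5001 0.1592 0.2729] 3.525
[0.4154553  0.15841417 0.35529714]
```

View pics/w1c.png

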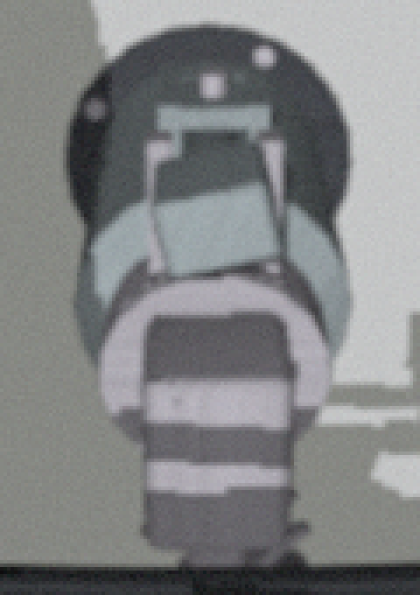

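```bash
python3 - <<'E'
from h import *
w=r.get_calibration('wrist'); w['fish']=1
w['eye']=np.array([0.4176303,0.15445253,0.35473111]); w['rotation']=[-0.11764203,-0.11483785,0.69548782,0.69947788]
P=lambda p:(270+(p[0]+.5)/3.5-.5,215+(p[1]+.5)/3.5-.5)
pin=np.array([on_z(w,P(p),.140) for p in((152,205),(265,182),(278,258),(168,277))])
pr=np.array([on_z(w,P(p),.156) for p in((145,381),(290,378),(293,545),(145,540))])
for q in(pin,pr):
  y=(q[1]-q[0])+(q[2]-q[3]); x=(q[2]-q[1])+(q[3]-q[0])
  print(q.mean(0).round(4),'yawY',np.degrees(np.arctan2(-y[0],y[1])).round(1),'yawX',np.degrees(np.arctan2(x[1],x[0])).round(1),'size',np.linalg.norm(x)/2,np.linalg.norm(y)/2)
for p,z in(((210,30),.0),((70,150),.0),((350,150),.0),((158,116),.104),((272,116),.104),((148,145),.114),((287,145),.114)): print(p,on_z(w,P(p),z).round(4))
E
```

```text
[0.5182 0.1583] yawY 11.4 yawX 10.2 size 0.015161559552548 0.02070764721415796
[0.5589 0.1586] yawY -1.2 yawX 0.8 size 0.037514334435400705 0.02717787350655454
(210, 30) [0.521  0.1591]
(70, 150) [0.5574 0.1179]
(350, 150) [0.5579 0.2003]
(158, 116) [0.509 0.147]
(272, 116) [0.5091 0.1704]
(148, 145) [0.5115 0.1452]
(287, 145) [0.5116 0.1729]
```

Request:
{"method": "play_rows", "body": {"translation": [[-0.009,0,0.01],[-0.009,0,0.02],[0,0,0.025],[0,0,0.022],[0,0,0.012],[0,0,0.003],[0,0,0],[0,0,0]], "delta_rot": [[0,0,0],[0,0,0],[0,0,-5.4],[0,0,-5.4],[0,0,0],[0,0,0],[0,0,0],[0,0,0]], "grip": [1,1,1,1,1,1,1,1], "squeeze": 40}}

```text
clock: 4.53
tool_pos: [0.5191, 0.1582, 0.1814]
eef_rot: [-0.094, 0.996, 0.0, 0.001]
contact_force: [0.7, 0.0, 0.1]
opening: 0.998
finger_force: 0.0
```

```bash
python3 - <<'E'
from h import *
im=r.snapshot('wrist')
s=r.get_state();print(s['tool_pos'],R.from_quat(s['eef_rot']).as_euler('zyx',degrees=True).round(2),s['contact_force'],s['q'],s['clock'])
im=cv2.convertScaleAbs(im[180:480,120:520],alpha=1.4); cv2.imwrite('pics/w2.png',cv2.resize(im,None,fx=1.6,fy=1.6))
E
```

```text
[0.51906184 0.15816528 0.18140205] [ 1.6917e+02  8.0000e-02 -1.7997e+02] [-0.78338014 -0.16255038 -0.45806565] [-0.1884518   0.77746608 -0.32191708  1.9156014   0.46327786  0.52003177
  0.92918874] 4.575
```

View pics/w2.png

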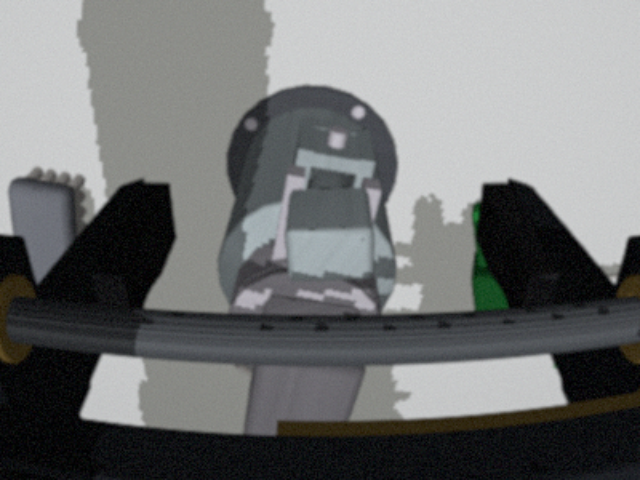

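The wrist view shows the pin head (about 332,250) square to the fingers and midway between them (175 and 483). I'll close on it and pull.

Request:
{"method": "play_rows", "body": {"translation": [[0,0,0],[0,0,0],[0,0,0],[0,0,0],[0,0,0],[0,0,0]], "delta_rot": [[0,0,0],[0,0,0],[0,0,0],[0,0,0],[0,0,0],[0,0,0]], "grip": [-1,-1,-1,-1,-1,-1], "squeeze": 40}}

```text
clock: 5.32
tool_pos: [0.5187, 0.158, 0.1807]
eef_rot: [-0.094, 0.996, 0.0, -0.0]
contact_force: [0.9, 1.1, -0.3]
opening: 0.341
finger_force: 0.0
```

Request:
{"method": "play_rows", "body": {"translation": [[0,0,0],[0,0,0],[0,0,0]], "delta_rot": [[0,0,0],[0,0,0],[0,0,0]], "grip": [-1,-1,-1]}}

```text
clock: 5.7
tool_pos: [0.5187, 0.158, 0.1807]
eef_rot: [-0.095, 0.996, 0.0, 0.0]
contact_force: [0.3, 0.7, -0.1]
opening: 0.247
finger_force: 40.0
```

Request:
{"method": "play_rows", "body": {"translation": [[0,0,-0.003],[0,0,-0.003],[0,0,-0.004],[0,0,-0.006],[0,0,-0.01],[0,0,-0.012],[0,0,-0.012],[0,0,0]], "delta_rot": [[0,0,0],[0,0,0],[0,0,0],[0,0,0],[0,0,0],[0,0,0],[0,0,0],[0,0,0]], "grip": [-1,-1,-1,-1,-1,-1,-1,-1]}}

```text
clock: 6.7
tool_pos: [0.5192, 0.1582, 0.232]
eef_rot: [-0.094, 0.996, 0.0, 0.001]
contact_force: [0.2, 0.3, -1.5]
opening: 0.248
finger_force: 40.0
```

Request:
{"method": "play_rows", "body": {"translation": [[0.005,-0.0136,-0.005],[0.015,-0.0409,0],[0.015,-0.0409,0],[0.015,-0.0409,0],[0.015,-0.0409,0],[0.015,-0.0409,0.01],[0.015,-0.0409,0.015],[0.015,-0.0409,0.02],[0.0103,-0.0274,0.015],[0,0,0.01],[0,0,0],[0,0,0]], "delta_rot": [[0,0,0],[0,0,0],[0,0,0],[0,0,0],[0,0,0],[0,0,0],[0,0,0],[0,0,0],[0,0,0],[0,0,0],[0,0,0],[0,0,0]], "grip": [-1,-1,-1,-1,-1,-1,-1,-1,-1,-1,-1,-1]}}

```text
clock: 8.2
tool_pos: [0.4626, -0.1847, 0.1661]
eef_rot: [-0.096, 0.995, 0.0, 0.0]
contact_force: [-0.1, 0.1, 0.2]
opening: 0.248
finger_force: 40.0
```

```bash
python3 - <<'E'
from h import *
s=r.get_state();print(s['tool_pos'],R.from_quat(s['eef_rot']).as_euler('zyx',degrees=True).round(2),s['contact_force'],s['finger_force'],s['q'],s['clock'])
w=r.get_calibration('wrist');w['fish']=1;im=r.snapshot('wrist')
for t in('coaster','pin'):
  for d in r.silhouettes('wrist',t):
    m=d['pixels'];ys,xs=np.nonzero(m);print(t,round(d['confidence'],2),len(xs),xs.min(),xs.max(),ys.min(),ys.max())
    if t=='coaster':
      c=max(cv2.findContours(m.astype('uint8'),0,1)[0],key=len)[:,0]; p=np.array([on_z(w,q,.009) for q in cv2.convexHull(c)[:,0]])
      print(cv2.minEnclosingCircle(p.astype('float32')),p.min(0),p.max(0))
im=cv2.convertScaleAbs(im[60:480],alpha=1.4); cv2.imwrite('pics/w3.png',im)
E
```

```text
[ 0.46262847 -0.18467324  0.16612871] [ 1.6902e+02  5.0000e-02 -1.7995e+02] [-0.13113266  0.05524339  0.15792539] 39.999009689781815 [ 0.49243876  0.77272313 -0.33404749  2.05303681  0.6072436   0.4109109
  1.44433893] 8.2
coaster 0.49 3609 296 351 274 357
((0.5221298933029175, -0.17448574304580688), 0.038484420627355576) [ 0.48388874 -0.19408596] [ 0.55867168 -0.14717046]
pin 0.61 3556 296 350 274 356
```

View pics/w3.png

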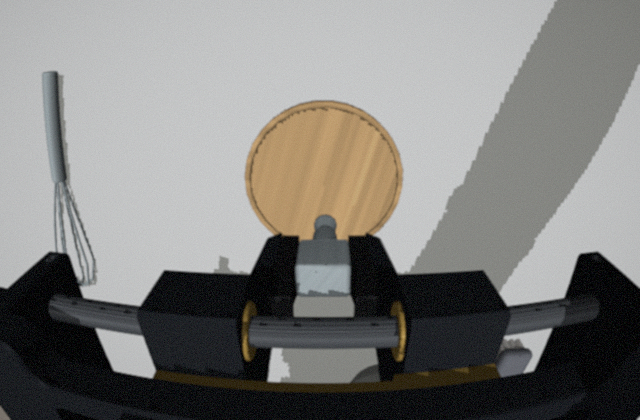

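The picture shows the pin held (tip near 325,222) and the coaster circle with its left edge at 246, right edge at 403 and top row at 100 (plus the 60 crop offset).

```bash
python3 - <<'E'
from h import *
from scipy.optimize import least_squares
w=r.get_calibration('wrist');w['fish']=1
p=np.array([on_z(w,q,.009) for q in((325,161),(246,235),(403,235),(269,185),(381,187),(262,278),(391,278))])
f=least_squares(lambda v:np.hypot(*(p-v[:2]).T)-v[2],[.46,-.18,.055]);print(f.x,f.fun)
print(r.get_state()['tool_pos'])
E
```

```text
[ 0.46041181 -0.18510072  0.05393354] [ 7.90405412e-04  7.01093302e-04 -1.29321901e-04 -9.04206903e-05
 -1.17100248e-03 -9.74656064e-04  8.73902423e-04]
[ 0.46263964 -0.18520821  0.16621756]
```

Request:
{"method": "play_rows", "body": {"translation": [[0,0,0.015],[0,0,0.02],[0,0,0.015],[0,0,0.008],[0,0,0.003],[0,0,0]], "delta_rot": [[0,0,0],[0,0,0],[0,0,0],[0,0,0],[0,0,0],[0,0,0]], "grip": [-1,-1,-1,-1,-1,-1]}}

```text
clock: 9.1
tool_pos: [0.4623, -0.186, 0.1049]
eef_rot: [-0.095, 0.996, -0.0, 0.0]
contact_force: [-0.1, -0.0, -0.0]
opening: 0.243
finger_force: 40.0
```

Request:
{"method": "play_rows", "body": {"translation": [[0,0,0.001],[0,0,0.001],[0,0,0]], "delta_rot": [[0,0,0],[0,0,0],[0,0,0]], "grip": [-1,-1,-1]}}

```text
clock: 9.48
tool_pos: [0.4622, -0.1861, 0.1028]
eef_rot: [-0.094, 0.996, 0.0, 0.0]
contact_force: [-0.1, 0.0, -0.6]
opening: 0.248
finger_force: 40.0
```

Request:
{"method": "play_rows", "body": {"translation": [[0,0,0.001],[0,0,0]], "delta_rot": [[0,0,0],[0,0,0]], "grip": [-1,-1]}}

```text
clock: 9.72
tool_pos: [0.4622, -0.1861, 0.1025]
eef_rot: [-0.095, 0.996, -0.0, 0.0]
contact_force: [-1.2, 0.4, 8.6]
opening: 0.243
finger_force: 40.0
```

Request:
{"method": "play_rows", "body": {"translation": [[0,0,-0.0005],[0,0,0],[0,0,0],[0,0,0],[0,0,0],[0,0,0]], "delta_rot": [[0,0,0],[0,0,0],[0,0,0],[0,0,0],[0,0,0],[0,0,0]], "grip": [-0.4,-0.3,-0.1,0,0,0.1]}}

```text
clock: 10.48
tool_pos: [0.4621, -0.1861, 0.1022]
eef_rot: [-0.095, 0.996, 0.0, 0.0]
contact_force: [0.2, -0.0, 0.6]
opening: 0.546
finger_force: 0.0
```

Request:
{"method": "play_rows", "body": {"translation": [[0,0,-0.005],[0,0,-0.015],[0,0,-0.04],[0,0,-0.045],[0,0,-0.043],[-0.0122,0.0431,0],[-0.0122,0.0431,0],[-0.0122,0.0431,0],[-0.0122,0.0431,0],[-0.0122,0.0431,0],[-0.0122,0.0431,0],[-0.0122,0.0431,0],[-0.0122,0.0431,0],[0,0,0],[0,0,0]], "delta_rot": [[0,0,0],[0,0,0],[0,0,0],[0,0,5.4],[0,0,5.5],[0,0,0],[0,0,0],[0,0,0],[0,0,0],[0,0,0],[0,0,0],[0,0,0],[0,0,0],[0,0,0],[0,0,0]], "grip": [0.3,0.5,0.7,0.8,0.8,0.8,0.8,0.8,0.8,0.8,0.8,0.8,0.8,0.8,0.8]}}

```text
clock: 12.35
tool_pos: [0.5596, 0.1575, 0.2501]
eef_rot: [0.001, 1.0, -0.001, -0.0]
contact_force: [-0.7, -0.7, -0.4]
opening: 0.899
finger_force: 0.0
```

```bash
python3 - <<'E'
from h import *
s=r.get_state();print(s['tool_pos'],R.from_quat(s['eef_rot']).as_euler('zyx',degrees=True).round(2),s['q'].round(2),s['clock'])
im=r.snapshot('scene'); t=r.snapshot('top')
for c in('scene','top'):
  print(c,[(np.round(d['point'],3).tolist(),round(d['confidence'],2)) for d in r.look_for(c,'pin')])
w=r.get_calibration('wrist'); wi=r.snapshot('wrist'); print(w['eye'],w['rotation'])
f=lambda a,k:cv2.resize(a,None,fx=k,fy=k,interpolation=3)
a=f(im[195:275,200:300],4); b=f(t[255:345,335:440],320/90); c=cv2.convertScaleAbs(wi[220:420,180:460],alpha=1.4)
b=b[:320]; c=cv2.resize(c,(784,280)) if 0 else c
out=np.zeros((530,800,3),'uint8'); out[:320,:400]=a[:320,:400]; out[:b.shape[0],400:400+b.shape[1]]=b[:,:400]; out[325:525,:280]=c
cv2.imwrite('pics/m4.png',out)
E
```

```text
[0.5596124  0.15753467 0.25010978] [-1.7993e+02 -5.0000e-02  1.7991e+02] [-0.14  0.72 -0.37  1.75  0.36  0.75  0.88] 12.35
scene [([0.463, -0.185, 0.046], 0.7)]
top [([0.461, -0.186, 0.061], 0.64), ([0.544, 0.135, 0.012], 0.54)]
[0.4753063  0.15671325 0.33267563] [-0.11679745 -0.11503156  0.69654104  0.69853896]
```

View pics/m4.png

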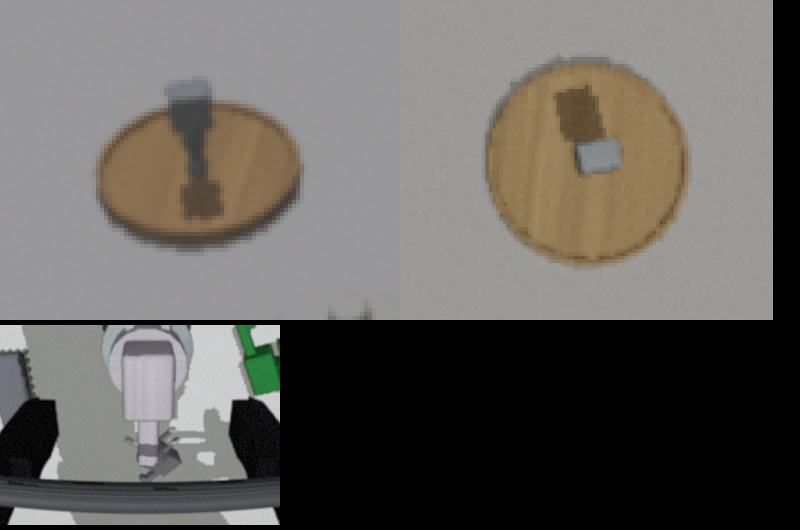

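The pin stands upright at the coaster's centre in both views. The press head (x about 148) sits nearly midway between the fingers (57 and 232) in the wrist crop.

Request:
{"method": "play_rows", "body": {"translation": [[0,0.0012,0.015],[0,0,0.02],[0,0,0.015],[0,0,0.008],[0,0,0],[0,0,0],[0,0,0],[0,0,0],[0,0,0],[0,0,0],[0,0,0],[0,0,0]], "delta_rot": [[0,0,0],[0,0,0],[0,0,0],[0,0,0],[0,0,0],[0,0,0],[0,0,0],[0,0,0],[0,0,0],[0,0,0],[0,0,0],[0,0,0]], "grip": [0.6,0.5,0.4,0.2,-1,-1,-1,-1,-1,-1,-1,-1], "squeeze": 35}}

```text
clock: 14.1
tool_pos: [0.5604, 0.1599, 0.1928]
eef_rot: [0.001, 1.0, 0.0, 0.001]
contact_force: [-0.8, -0.3, 5.2]
opening: 0.31
finger_force: 35.0
```

Request:
{"method": "play_rows", "body": {"translation": [[0,0,-0.0005],[0,0,0],[0,0,0],[0,0,0],[0,0,0]], "delta_rot": [[0,0,0],[0,0,-3],[0,0,-3],[0,0,-3],[0,0,0]], "grip": [-1,-1,-1,-1,-1]}}

```text
clock: 14.72
tool_pos: [0.5601, 0.1599, 0.1928]
eef_rot: [-0.078, 0.997, 0.0, 0.0]
contact_force: [-0.1, 0.4, 4.2]
opening: 0.311
finger_force: 35.0
```

```bash
python3 - <<'E'
from h import *
s=r.get_state();print(s['tool_pos'],R.from_quat(s['eef_rot']).as_euler('zyx',degrees=True).round(2),s['contact_force'],s['moment'],s['q'].round(2),s['clock'])
E
```

```text
[0.56011853 0.15991785 0.19279527] [ 1.7108e+02  1.0000e-02 -1.7997e+02] [-0.07406372  0.43591532  4.23522656] [ 0.06033293 -0.0075844   0.04276635] [-0.14  0.8  -0.37  1.79  0.45  0.64  0.95] 14.725
```

It turned 9° with only 0.04 Nm, past where the wrong-way stop would be. I'll continue this way and watch the moment.

Request:
{"method": "play_rows", "body": {"translation": [[0,0,-0.0005],[0,0,0],[0,0,0],[0,0,0],[0,0,0],[0,0,0],[0,0,0]], "delta_rot": [[0,0,-7],[0,0,-7],[0,0,-7],[0,0,-7],[0,0,-7],[0,0,-7],[0,0,0]], "grip": [-1,-1,-1,-1,-1,-1,-1]}}

```text
clock: 15.6
tool_pos: [0.5599, 0.1596, 0.1928]
eef_rot: [-0.429, 0.903, 0.0, -0.0]
contact_force: [0.4, 0.2, -1.2]
opening: 0.312
finger_force: 35.0
```

```bash
python3 - <<'E'
from h import *
s=r.get_state();print(s['tool_pos'],R.from_quat(s['eef_rot']).as_euler('zyx',degrees=True).round(2),s['contact_force'],s['moment'],s['q'].round(2),s['clock'])
r.snapshot('top')
for d in r.silhouettes('top','pump'):
    ys,xs=np.nonzero(d['pixels']);print(round(d['confidence'],2),len(xs),xs.min(),xs.max(),ys.min(),ys.max())
E
```

```text
[0.55993758 0.15959662 0.19281672] [ 1.2918e+02 -4.0000e-02 -1.7999e+02] [ 0.42011803  0.16762434 -1.20934604] [ 0.04088323 -0.01007442 -0.07115964] [-0.03  0.84 -0.57  1.78  0.65  0.72  1.5 ] 15.6
0.46 235 197 219 155 176
```

Request:
{"method": "play_rows", "body": {"translation": [[0,0,0],[0,0,0],[0,0,0],[0,0,0],[0,0,0],[0,0,0],[0,0,0]], "delta_rot": [[0,0,-7],[0,0,-7],[0,0,-7],[0,0,-7],[0,0,-7],[0,0,0],[0,0,0]], "grip": [-1,-1,-1,-1,-1,-1,-1]}}

```text
clock: 16.58
tool_pos: [0.5598, 0.1596, 0.1929]
eef_rot: [-0.681, 0.733, -0.0, -0.0]
contact_force: [0.2, -0.6, -2.1]
opening: 0.317
finger_force: 35.0
```

```bash
python3 - <<'E'
from h import *
s=r.get_state();print(s['tool_pos'],R.from_quat(s['eef_rot']).as_euler('zyx',degrees=True).round(2),s['contact_force'],s['moment'],s['q'].round(2),s['clock'])
E
```

```text
[0.55981833 0.15955302 0.19287192] [ 9.4210e+01 -4.0000e-02  1.7996e+02] [ 0.22221514 -0.63961659 -2.08116111] [-0.0125118  -0.01856001  0.00200228] [ 0.05  0.88 -0.73  1.78  0.79  0.81  1.99] 16.575
```

Request:
{"method": "play_rows", "body": {"translation": [[0,0,0],[0,0,0],[0,0,0],[0,0,0],[0,0,0],[0,0,0]], "delta_rot": [[0,0,-7],[0,0,-7],[0,0,-7],[0,0,-7],[0,0,-4],[0,0,0]], "grip": [-1,-1,-1,-1,-1,-1]}}

```text
clock: 17.32
tool_pos: [0.56, 0.1595, 0.1929]
eef_rot: [0.856, -0.516, -0.0, 0.0]
contact_force: [0.4, -1.0, -3.4]
opening: 0.313
finger_force: 35.0
```

```bash
python3 - <<'E'
from h import *
s=r.get_state();print(s['tool_pos'],R.from_quat(s['eef_rot']).as_euler('zyx',degrees=True).round(2),s['contact_force'],s['moment'],s['q'].round(2),s['clock'])
E
```

```text
[0.55997295 0.15951299 0.19294762] [ 6.2190e+01 -3.0000e-02  1.7997e+02] [ 0.4209891  -0.97805959 -3.36497919] [-0.03175659 -0.00424257 -0.01890948] [ 0.11  0.92 -0.86  1.77  0.89  0.89  2.46] 17.325
```

Request:
{"method": "play_rows", "body": {"translation": [[0,0,-0.002],[0,0,-0.002],[0,0,-0.002],[0,0,-0.002],[0,0,0]], "delta_rot": [[0,0,0],[0,0,0],[0,0,0],[0,0,0],[0,0,0]], "grip": [-1,-1,-1,-1,-1]}}

```text
clock: 17.95
tool_pos: [0.5602, 0.1598, 0.2015]
eef_rot: [0.857, -0.516, 0.0, -0.0]
contact_force: [-0.4, -0.9, -1.5]
opening: 0.317
finger_force: 35.0
```

Request:
{"method": "play_rows", "body": {"translation": [[0,0,-0.005],[0,0,-0.01],[0,0,-0.012],[0,0,-0.012],[0,0,-0.012],[0,0,-0.012],[0,0,-0.012],[0,0,-0.01],[0,0,-0.005],[0,0,0],[0,0,0],[0,0,0],[0,0,0]], "delta_rot": [[0,0,0],[0,0,0],[0,0,0],[0,0,0],[0,0,0],[0,0,0],[0,0,0],[0,0,0],[0,0,0],[0,0,0],[0,0,0],[0,0,0],[0,0,0]], "grip": [-1,-1,-1,-1,-1,-1,-1,-1,-1,-1,-1,-1,-1]}}

```text
clock: 19.58
tool_pos: [0.56, 0.1598, 0.291]
eef_rot: [0.857, -0.515, -0.0, 0.0]
contact_force: [0.0, 0.3, -2.5]
opening: 0.314
finger_force: 35.0
```

```bash
python3 - <<'E'
from h import *
im=r.snapshot('scene'); s=r.get_state();print(s['tool_pos'],s['contact_force'],s['qd'].round(3),s['clock'])
cv2.imwrite('pics/s5.png',cv2.resize(im[110:350,180:500],None,fx=2.4,fy=2.4,interpolation=3))
E
```

```text
[0.55997595 0.15976793 0.29102797] [ 0.10892949 -0.16629872 -2.74784443] [-0.    -0.002 -0.002 -0.     0.    -0.002 -0.   ] 19.625
```

View pics/s5.png

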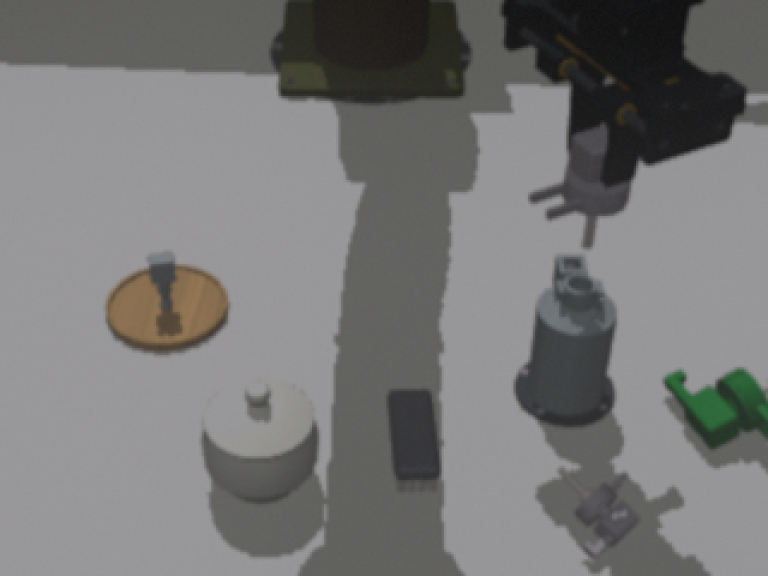

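The pump hangs upright in the gripper with its tube end (about 590,245) well clear of the neck (580,285). The pin stands on the coaster (165,280), and the brush and bowl are untouched.

```bash
python3 -c "
from plant import r
print(r.finish_job())"
```

```text
the job is handed in; nothing more can be done
None
```

The job is done and handed in at 19.6 s: the pin stands on the bamboo coaster, and the pump, unscrewed counterclockwise, is held upright in the gripper with its tube about 30 mm clear of the neck.

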